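Free the pull gauge and prove it at the red line

ROBOT

A 7-joint arm with a two-finger parallel gripper is mounted at the origin on the work surface. World frame = base frame: x ahead of the robot, y to its left, z up, the work surface at z = 0. Lengths are in mm, angles in degrees, forces in N, time in s.
With the tool pointing down it reaches from about 425 to 1025 mm from the base axis. Payload 3.6 kg.
Tool frame: the origin (TCP) lies midway between the tips of the shut fingers; the grasp point (between the pads) lies 19 mm behind it; x points along the fingers, z is the direction in which the jaws open and shut, and the axes are right-handed (so a half turn about x gives the same grasp; the last joint's range is limited). The gripper opens to 85 mm and grips with 20 to 120 N. Pads are 22 mm wide; open, the fingers measure 114 mm over their backs; the gripper's body (76 mm by 85 mm) begins 54 mm behind the grasp point. The pads swing forward as they close: fully open they stand 13 mm farther back than shut.
Start: joints at [68.955, 33.873, 2.773, 92.16, -1.908, 54.013, -1.931], TCP at [196.035, -697.997, 231.302] pointing down, gripper open.
Joint ranges: [-153.93, 153.93], [-27.13, 128.08], [-72.61, 78.16], [10.71, 143.7], [-87.88, 267.88], [4.46, 118.87], [-176.78, 176.78]. Speed limits (degrees/s): [147.25, 147.25, 180, 180, 180, 180, 180].

INTERFACE

Orientations are given as [roll, pitch, yaw] about the fixed x, y, z axes, in that order (R = Rz(yaw) Ry(pitch) Rx(roll)).
In Python, from workcell import readout, optics, job gives the robot as it stands.
- The arm moves only by the tool step_arm, never from a script. Its argument "plan" is a list of rows, each an object with "slide": the shift along the tool's x, y, z each as a share of 0.15 m, from -1 to 1, a list of three; "turn": the turn about the tool's x as a share of 1.5 rad, from -1 to 1. In form: [{"slide": [x, y, z], "turn": turn}, ...]. A call has 1 to 5 rows; each row is the pose to reach, as a shift and turn from the pose commanded when the call began, along the tool's axes at that moment; what a row does not reach only later rows make up. A row lasts 1/8 s, in which the tool goes at most 62.5 mm and 10.7 degrees, less where a joint would pass 70% of its speed; a pose out of reach is approached as far as the arm can. A call with a number of a shift or a turn outside -1 to 1 is refused whole. A call with a gripper value outside its range is refused whole. "claw" is the opening, from -1 (shut) to 1 (fully open), set as the call begins (left out, the last holds). The fingers move at their own pace and stop on an object; "grip_force" is the grip in N (left out, the last holds). Time passes only in rows, so rows that repeat a pose let the fingers close. It gives the time, the measured TCP pose, the force and the opening at its end, in the units of the state.
- readout.observe(): the state, without advancing time (a new reading comes with each control period).
- optics.camera(name): name is "scene" or "top"; returns (picture, depth): 480x640x3 uint8, red, green, blue; 480x640 float32, mm along the optical axis (not along the pixel's ray), 0 where there is no reading.
- optics.camera_info(name): a dict with "camera_matrix" (3x3 intrinsics, pixels), "rvec" (rotation vector, rad) and "tvec" (3), from world to camera coordinates, as OpenCV has them. Camera axes: x right, y down, z forward; pixel columns grow to the right and rows downward; lengths in mm; the calibration is good to about 2 mm. A picture is of the moment at which its call begins. camera_info takes no time and is no camera call.
- job.close_job(): hands the job in, once; it reports no verdict.
The state is a dict: "time_s": time; "q": joint angles; "qvel": joint speeds; "joint_efforts": joint torques, N m; "tool_pos": TCP position; "orientation": TCP orientation; "contact_force": force on the tool from outside, world axes, zero at the start; "ft_torque": the same for the moment, N m; "finger_gap": finger opening in mm.
Only numpy, scipy, OpenCV 4.12 (cv2) and the standard library are available. Lean on these libraries where they do the work, as an engineer would, in place of code of your own. Each camera call takes 0.05 s, during which the arm holds its last target. There are 200 camera calls.

TASK

Lift the brass T-key, which locks the slide of the black pull gauge, up off the gauge's hooks and hang it on the empty hooks of the yellow rack. Then push the gauge's orange tab out until it stands over the red line, hold it there for about a second without straying well past the line, and ease it back until it is fully home: it must not snap back under its spring. Leave the cells, the lens and the tray where they are.

Things in the scene. Friction and masses are not known exactly. Their poses are not given: they have to be found in the camera images.
- gauge: Matte black pull gauge, fixed, place and yaw vary. Origin on the desk below the middle of its hook pair, z up. Base 18 mm high, x = -235 to +105, y = -55 to +55 mm, with white scale ticks every 10 mm. Two steel cheeks (x = -20 to -12, y = 6 to 16 mm on both sides, top z = 55) keep the shank of a hung key from swinging to -x
- rack: Yellow parking rack with an empty pair of hooks, fixed, place and yaw vary. Origin on the desk below the middle of its hook pair, z up. Base 18 mm high, x = -35 to +95, y = -55 to +55 mm. Hooks like the gauge's, at the same offsets (see gauge_hooks)
- gauge_hooks (a point): Middle of the gauge's hook pair, where the axis of a hung crossbar lies (along y): gauge x = 0, y = 0, z = 103 mm. Hooks of 7 mm round steel bar at y = -42 and +42 mm, each a V open upward: bar axis at x = 0, z = 90 mm, rising at 45 degrees to x = -20 and +20 mm, z = 110; from the +20 side back to posts at x = +78 mm. Highest point z = 114 mm
- rack_hooks (a point): Middle of the rack's hook pair, where the axis of the hung crossbar shall lie (along y): x = 0, y = 0, z = 103 mm in the rack's frame
- tkey: Loose brass T-key, 0.2 kg. Origin at the middle of the crossbar: round, 12 mm diameter, 120 mm long, along y. Flat shank, 12 mm thick (x), 16 mm wide (y), from the crossbar's middle down to z = -72 mm. It starts on the gauge's hooks, its y axis along the gauge's, its shank blocking the slide
- slide (a joint): Travel of the sprung slide, m: 0 = home; grows as the orange tab moves along the gauge's -x axis; 0.050 = the tab's middle over the red line; stop at 0.080. The spring pulls it home with about 2 N at home, 5 N at the red line. While the key hangs on the gauge it moves only about 10 mm
- tab (a point): Middle of the top edge of the orange tab, an upright plate on the slide: 8 mm thick along the gauge's x, 40 mm wide along y, z = 28 to 78 mm; at home at gauge x = -130 mm. The slide's flat bar is 13 mm wide, top at z = 28 mm, x = -150 to +30 mm. Push the tab from its +x side
- red_line (a point): Middle of the red line across the top of the black base, 5 mm wide, at x = -180, z = 18 mm in the gauge's frame
- cell_a: Slim silver phone cell lying flat, 98 x 45 x 6 mm; leave alone. Origin under its middle
- cell_b: Slim silver phone cell lying flat, 98 x 45 x 6 mm; leave alone. Origin under its middle
- lens: Chrome hand lens lying flat: ring of 74 mm outer diameter centred at x = 45 mm, black handle to x = -82 mm, 14 mm high; leave alone
- tray: Blue sorting tray fixed to the desk, 140 x 240 x 40 mm, with two cells in it; leave alone. Origin under its middle
Things that resemble listed ones, but are neither listed nor needed, are in the scene too. What is meant by the tkey is not green, purple or turquoise, and is the smaller of those in its own colour.

How it is judged (in metres and radians):
On the way, in this order (a step that is already met when the one before it is completed fails the run):
1. the T-key is lifted up off the gauge's hooks, at least 25 mm above where it hung (z of tkey in the frame of gauge above 0.129 m), for 0.1 s.
2. the T-key hangs in both hooks of the rack, let go (x of tkey in the frame of rack between -0.009 and 0.009 m and y of tkey in the frame of rack between -0.02 and 0.02 m and z of tkey in the frame of rack between 0.098 and 0.11 m and angle between tkey's own z axis and vertical below 0.25 rad and contact force between the fingers and tkey below 0.05 N), for 0.3 s.
3. the tab is held within 5 mm of the red line for 0.6 s (value of joint slide between 0.045 and 0.055 m), for 0.6 s.
At the end, for the whole second after the job is handed in: The T-key hangs at rest in both hooks of the rack, let go: its origin within 9 mm of the V bottoms in x, 20 mm of the middle in y, 98 to 110 mm high in the rack's frame, shank within 0.25 rad of vertical; the slide is home within 4 mm (all of step 2 and linear speed of tkey below 0.03 m/s and value of joint slide below 0.004 m); the robot touches nothing.
It fails at once if the slide is drawn more than 15 mm past the red line (value of joint slide above 0.065 m).
It fails at once if the slide snaps back (faster than 0.45 m/s) (velocity of joint slide below -0.45 m/s).
It fails at once if a loose cell or the lens is moved by more than 20 mm (distance of any of cell_a, cell_b, lens from where it was at the start of the episode above 0.02 m).
It fails at once if the tray is pushed or leaned on (more than 5 N) (contact force between any of the arm, the fingers, tkey and tray above 5 N).
It also fails if it takes over 69 s, if anything falls off the work surface, if the arm or the gripper's body presses on something with over 40 N, if the wrist force passes 120 N, or if a joint passes its speed limit or range.

## Working session

There is one attempt and no reset: what is moved stays moved. The work goes in short steps, Python scripts to look and compute and a tool call to move; the robot and the scene stay as the last step left them, time stands still between calls to the robot, and variables do not carry over. Pictures are saved under pics/ and viewed, about 8 in all and at most 12, crops included, and the job is handed in when it is done.

Besides the shell and the picture viewer there is one more tool, called after "Call:" as name(argument=value, ...) on one line, values as JSON. step_arm: Moves the arm, as the interface text tells. Shift numbers are shares of 0.15 m and turn numbers shares of 1.5 rad, none past 1 either way. Its arguments: {"type":"object","properties":{"plan":{"type":"array"},"claw":{"type":"number"},"grip_force":{"type":"number"}},"required":["plan"]}

```bash
ls; mkdir -p pics; cat > h.py <<'E'
import numpy as np, cv2
from workcell import readout, optics, job
def info(n):
    i=optics.camera_info(n); K=np.array(i["camera_matrix"],float); R=cv2.Rodrigues(np.array(i["rvec"],float))[0]; t=np.array(i["tvec"],float).reshape(3)
    return K,R,t
def cloud(n,d):
    K,R,t=info(n); v,u=np.mgrid[0:480,0:640]
    p=np.stack([(u-K[0,2])/K[0,0]*d,(v-K[1,2])/K[1,1]*d,d],-1)
    return (p-t)@R
def ray(n,u,v,z):
    K,R,t=info(n); c=-R.T@t; r=R.T@np.array([(u-K[0,2])/K[0,0],(v-K[1,2])/K[1,1],1]); return c+r*(z-c[2])/r[2]
def proj(n,p):
    K,R,t=info(n); q=K@(R@np.asarray(p,float)+t); return q[:2]/q[2]
E
python3 - <<'E'
from h import *
for n in ("scene","top"):
    p,d=optics.camera(n); cv2.imwrite(f"pics/{n}0.png",p[:,:,::-1]); np.save(f"{n}0.npy",d)
    K,R,t=info(n); print(n,(-R.T@t).round(),K[0,0],(d==0).mean())
print(readout.observe())
E
```

```text
pics
scene [1198. -471. 1114.] 565.9762034846933 0.003899739583333333
top [ 385. -130. 1093.] 455.77635865426004 0.00390625
{'time_s': 0.1, 'q': array([68.95613164, 33.92191465,  2.76798094, 92.22967422, -1.90899108,
       54.01438153, -1.93126017]), 'qvel': array([ 0.08041081, -0.17736311, -0.0443219 , -0.20735288,  0.09564479,
        0.04378924,  0.03273909]), 'joint_efforts': array([ 3.91699170e-03, -5.50002050e+01,  1.55259781e+00, -1.98825824e+01,
        9.62591119e-03,  3.84032654e-03,  9.66917810e-06]), 'tool_pos': array([ 195.82566796, -697.25758339,  230.23321657]), 'orientation': array([-177.08692264,   89.88016443,  108.6030696 ]), 'contact_force': array([0.66416696, 0.13981506, 0.57982998]), 'ft_torque': array([ 0.01211755, -0.00603122,  0.07362319]), 'finger_gap': 85.08455207538091}
```

View pics/scene0.png

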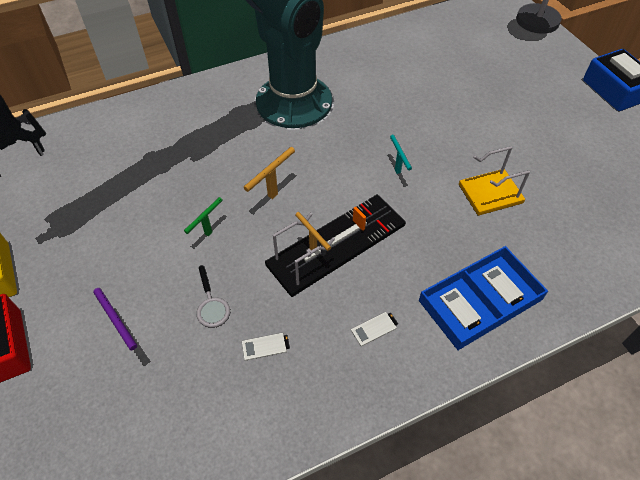

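View pics/top0.png

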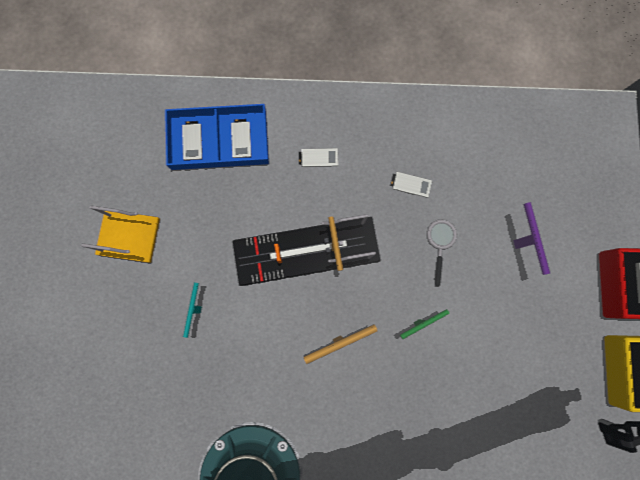

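The top view shows these candidates:
- **T-keys:** brass on the gauge hooks (336,243), a longer brass one standing on the desk (340,343), plus green (423,324), purple (537,238) and turquoise (190,310). The smaller brass one on the gauge is the one meant.
- **Racks:** yellow with hooks (127,237). The yellow box (622,370) isn't a rack.

Next I'll measure these and make one crop to confirm.

```bash
cat > m.py <<'E'
from h import *
im=cv2.imread("pics/top0.png"); hsv=cv2.cvtColor(im,cv2.COLOR_BGR2HSV); d=np.load("top0.npy"); P=cloud("top",d)
def blobs(m,amin=60):
    n,l,s,c=cv2.connectedComponentsWithStats(m.astype(np.uint8)); return [(l==i,s[i],c[i]) for i in range(1,n) if s[i,4]>=amin]
def rect(m,z):
    ys,xs=np.nonzero(m); w=np.array([ray("top",u,v,z)[:2] for u,v in zip(xs,ys)],np.float32); return cv2.minAreaRect(w),cv2.boxPoints(cv2.minAreaRect(w)).round()
H,S,V=[hsv[...,i].astype(int) for i in range(3)]
z=P[...,2]
print("desk z",np.median(z[100:400:10,50:550:10]).round(1))
print("yellow");
for m,s,c in blobs((H>20)&(H<32)&(S>180)&(V>120),300): print(c.round(),s[:4],rect(m,18), np.median(z[m]).round(1))
print("brass")
for m,s,c in blobs((H>10)&(H<22)&(S>120)&(V>80),40):
    top=m&(z>np.median(z[m])-6)&(z<np.median(z[m])+10); zz=np.median(z[top]); print(c.round(),s[:4],zz.round(1),rect(top,zz-3))
print("dark")
roi=np.zeros_like(V,bool); roi[205:295,220:395]=1
m=roi&(z>10)&(z<26); r=rect(m,18); print(r)
print("tab"); 
for m,s,c in blobs((H<14)&(S>180)&(V>120)&roi,5): print(c.round(1),s[:4],z[m].max().round(1),P[m].mean(0).round(1), np.median(H[m]))
print("high pts near rack");ys,xs=np.nonzero((z>80)&(np.arange(640)<180)[None]&(np.arange(480)<290)[:,None]&(np.arange(480)>190)[:,None]); print([(x,y,*P[y,x].round().astype(int)) for x,y in zip(xs,ys)][::6])
sc=cv2.imread("pics/scene0.png")
a=cv2.resize(im[195:300,75:175],None,fx=4,fy=4,interpolation=cv2.INTER_CUBIC)[:,:400]; b=cv2.resize(im[205:295,225:390],(400,218),interpolation=cv2.INTER_CUBIC)
c=cv2.resize(sc[180:300,260:410],(400,320),interpolation=cv2.INTER_CUBIC);e=cv2.resize(sc[140:220,450:535],(400,376),interpolation=cv2.INTER_CUBIC)
o=np.zeros((600,800,3),np.uint8);o[:376,:400]=e;o[376:594,:400]=b;o[:320,400:]=c;o[320:600,400:]=cv2.resize(a,(400,420))[:280];cv2.imwrite("pics/crop.png",o)
E
python3 m.py
```

```text
desk z 1.8
yellow
[129. 235.] [ 97 212  62  50] (((534.4348754882812, 313.266357421875), (128.72291564941406, 107.64148712158203), 83.0013427734375), array([[473., 256.],
       [580., 243.],
       [596., 371.],
       [489., 384.]], dtype=float32)) 19.2
[630. 372.] [624 337  16  75] (((242.51646423339844, -873.3777465820312), (35.601802825927734, 167.2900390625), 85.5849380493164), array([[ 158., -885.],
       [ 325., -898.],
       [ 327., -862.],
       [ 160., -849.]], dtype=float32)) 80.1
brassTraceback (most recent call last):
  File "m.py", line 14, in <module>
    top=m&(z>np.median(z[m])-6)&(z<np.median(z[m])+10); zz=np.median(z[top]); print(c.round(),s[:4],zz.round(1),rect(top,zz-3))
                                                                                                                ~~~~^^^^^^^^^^
  File "m.py", line 6, in rect
    ys,xs=np.nonzero(m); w=np.array([ray("top",u,v,z)[:2] for u,v in zip(xs,ys)],np.float32); return cv2.minAreaRect(w),cv2.boxPoints(cv2.minAreaRect(w)).round()
                                     ~~~^^^^^^^^^^^^^
  File "h.py", line 11, in ray
    K,R,t=info(n); c=-R.T@t; r=R.T@np.array([(u-K[0,2])/K[0,0],(v-K[1,2])/K[1,1],1]); return c+r*(z-c[2])/r[2]
          ~~~~^^^
  File "h.py", line 4, in info
    i=optics.camera_info(n); K=np.array(i["camera_matrix"],float); R=cv2.Rodrigues(np.array(i["rvec"],float))[0]; t=np.array(i["tvec"],float).reshape(3)
ValueError: time passes only in moves, steps and waits
```

```bash
python3 - <<'E'
s=open("h.py").read().replace("def info","import functools\n@functools.lru_cache(None)\ndef info")
open("h.py","w").write(s)
E
python3 m.py
```

```text
desk z 1.8
yellow
[129. 235.] [ 97 212  62  50] (((534.4348754882812, 313.266357421875), (128.72291564941406, 107.64148712158203), 83.0013427734375), array([[473., 256.],
       [580., 243.],
       [596., 371.],
       [489., 384.]], dtype=float32)) 19.2
[630. 372.] [624 337  16  75] (((242.51646423339844, -873.3777465820312), (35.601802825927734, 167.2900390625), 85.5849380493164), array([[ 158., -885.],
       [ 325., -898.],
       [ 327., -862.],
       [ 160., -849.]], dtype=float32)) 80.1
brass
[128. 236.] [ 95 211  65  52] 19.1 (((534.4866333007812, 312.9359130859375), (131.88572692871094, 109.96111297607422), 83.201416015625), array([[472., 254.],
       [581., 241.],
       [597., 372.],
       [488., 385.]], dtype=float32))
[335. 244.] [329 217  14  54] 109.4 (((517.77099609375, -176.11331176757812), (118.6932601928711, 11.404167175292969), 11.433443069458008), array([[ 458., -182.],
       [ 461., -193.],
       [ 577., -170.],
       [ 575., -159.]], dtype=float32))
[277. 252.] [274 244   8  19] 79.2 (((497.3538818359375, -48.075531005859375), (38.929931640625, 7.8049235
[... 5031 characters left out ...]
), (np.int64(117), np.int64(251), np.int64(488), np.int64(297), np.int64(101)), (np.int64(123), np.int64(251), np.int64(489), np.int64(285), np.int64(98)), (np.int64(129), np.int64(251), np.int64(488), np.int64(266), np.int64(113)), (np.int64(125), np.int64(252), np.int64(486), np.int64(279), np.int64(104)), (np.int64(108), np.int64(253), np.int64(385), np.int64(-130), np.int64(1093)), (np.int64(2), np.int64(258), np.int64(385), np.int64(-130), np.int64(1093)), (np.int64(28), np.int64(265), np.int64(385), np.int64(-130), np.int64(1093)), (np.int64(62), np.int64(275), np.int64(385), np.int64(-130), np.int64(1093)), (np.int64(110), np.int64(279), np.int64(385), np.int64(-130), np.int64(1093))]
```

View pics/crop.png

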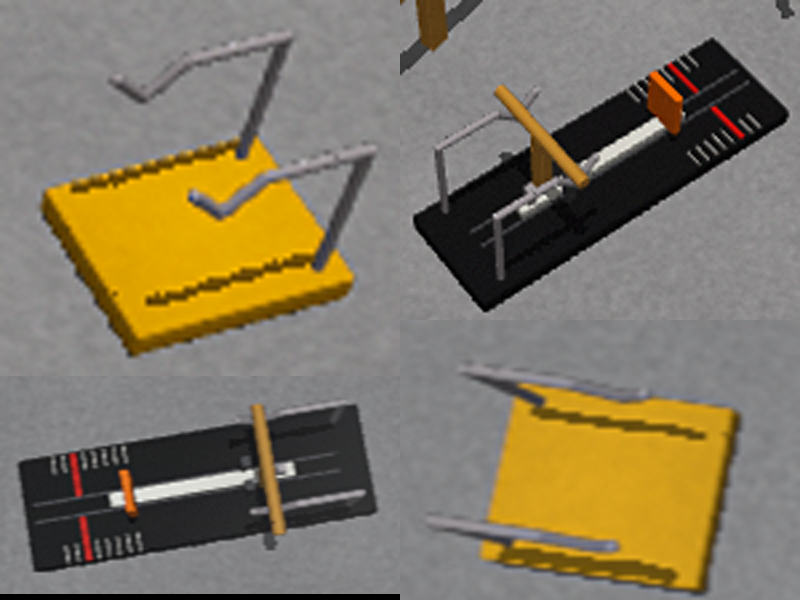

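Crop confirmed: the smaller brass key hangs on the gauge, and the rack's posts are on its +y (world) side.

| Item | Position (mm) | Yaw | Check |
|---|---|---|---|
| Gauge origin | (523,-175.5) | -78.6° | predicts the tab at (497,-48), measured (497,-48) |
| Rack origin | (531,283) | 83° | – |
| Key middle | (518,-176) | – | – |

Moving toward the key now.

Call:
step_arm(plan=[{"slide": [0, 0.3, -0.28], "turn": 0.02}, {"slide": [0, 0.6, -0.55], "turn": 0.05}, {"slide": [0, 0.9, -0.83], "turn": 0.05}], claw=1)

```text
time_s: 0.48
tool_pos: [293.2, -539.8, 230.8]
orientation: [178.0, 90.0, 99.4]
contact_force: [2.0, -1.0, -0.5]
finger_gap: 85.6
```

Call:
step_arm(plan=[{"slide": [0, 0.3, -0.3], "turn": 0}, {"slide": [0, 0.6, -0.6], "turn": 0}, {"slide": [0, 0.9, -0.9], "turn": 0}])

```text
time_s: 0.85
tool_pos: [396.9, -383.5, 231.1]
orientation: [-163.8, 90.0, 117.6]
contact_force: [0.9, 0.7, 0.9]
finger_gap: 85.6
```

Call:
step_arm(plan=[{"slide": [0, 0.3, -0.3], "turn": 0}, {"slide": [0, 0.6, -0.6], "turn": 0}, {"slide": [0, 0.8, -0.9], "turn": 0}])

```text
time_s: 1.23
tool_pos: [488.7, -227.2, 231.2]
orientation: [80.7, 89.9, 2.2]
contact_force: [0.7, -0.7, 0.1]
finger_gap: 85.7
```

Call:
step_arm(plan=[{"slide": [0.2, 0.2, -0.2], "turn": 0}, {"slide": [0.3, 0.25, -0.29], "turn": 0}, {"slide": [0.3, 0.25, -0.29], "turn": 0}])

```text
time_s: 1.6
tool_pos: [514.0, -178.5, 184.9]
orientation: [-113.8, 89.8, 167.7]
contact_force: [-0.2, -0.8, 0.8]
finger_gap: 85.7
```

Call:
step_arm(plan=[{"slide": [0.15, 0.03, -0.01], "turn": 0}, {"slide": [0.3, 0.03, -0.01], "turn": 0}, {"slide": [0.45, 0.03, -0.01], "turn": 0}, {"slide": [0.55, 0.03, -0.01], "turn": 0}, {"slide": [0.55, 0.03, -0.01], "turn": 0}])

```text
time_s: 2.22
tool_pos: [518.3, -178.5, 103.3]
orientation: [-90.2, 89.9, -168.9]
contact_force: [1.0, 0.2, 0.7]
finger_gap: 85.2
```

```bash
python3 - <<'E'
from h import *
o=[]
p,d=optics.camera("scene"); a=cv2.resize(p[160:310,220:420,::-1],(800,600),interpolation=cv2.INTER_CUBIC); cv2.imwrite("pics/c1.png",a)
print(readout.observe()["tool_pos"])
E
```

```text
[ 519.02337535 -178.19452904  103.95154033]
```

View pics/c1.png

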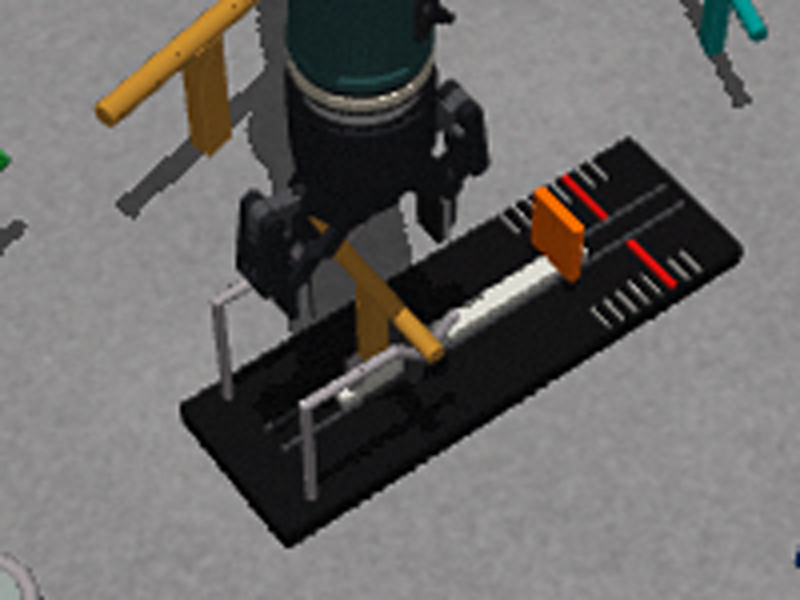

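The fingers straddle the crossbar over the shank (375,290) with the hooks clear. Next: lower and close.

Call:
step_arm(plan=[{"slide": [0.08, 0, -0.01], "turn": 0}, {"slide": [0.16, 0, -0.01], "turn": 0}, {"slide": [0.16, 0, -0.01], "turn": 0}])

```text
time_s: 2.65
tool_pos: [518.3, -175.2, 78.8]
orientation: [-116.6, 89.9, 164.8]
contact_force: [1.4, -0.4, 0.3]
finger_gap: 85.7
```

Call:
step_arm(plan=[{"slide": [0, 0, 0], "turn": 0}, {"slide": [0, 0, 0], "turn": 0}, {"slide": [0, 0, 0], "turn": 0}, {"slide": [0, 0, 0], "turn": 0}, {"slide": [0, 0, 0], "turn": 0}], claw=-1, grip_force=50)

```text
time_s: 3.28
tool_pos: [519.1, -175.2, 80.0]
orientation: [-173.8, 90.0, 107.7]
contact_force: [-1.0, 1.2, 2.3]
finger_gap: 11.2
```

Call:
step_arm(plan=[{"slide": [0, 0, 0], "turn": 0}, {"slide": [0, 0, 0], "turn": 0}, {"slide": [0, 0, 0], "turn": 0}, {"slide": [0, 0, 0], "turn": 0}])

```text
time_s: 3.78
tool_pos: [519.1, -175.2, 80.0]
orientation: [-174.1, 90.0, 107.3]
contact_force: [-1.1, 1.2, 4.8]
finger_gap: 10.9
```

Call:
step_arm(plan=[{"slide": [-0.08, 0, 0], "turn": 0}, {"slide": [-0.2, 0, 0], "turn": 0}, {"slide": [-0.35, 0, 0], "turn": 0}, {"slide": [-0.5, 0, 0], "turn": 0}, {"slide": [-0.65, 0, 0], "turn": 0}])

```text
time_s: 4.4
tool_pos: [518.8, -176.1, 178.2]
orientation: [-10.2, 90.0, -88.8]
contact_force: [0.2, 0.4, -1.2]
finger_gap: 11.2
```

Call:
step_arm(plan=[{"slide": [-0.15, 0, 0], "turn": 0}, {"slide": [-0.25, 0, 0], "turn": 0}, {"slide": [-0.25, 0, 0], "turn": 0}])

```text
time_s: 4.78
tool_pos: [519.7, -176.0, 215.8]
orientation: [58.4, 89.9, -20.2]
contact_force: [0.5, 0.1, -2.4]
finger_gap: 11.2
```

```bash
python3 - <<'E'
from h import *
p,d=optics.camera("scene"); a=cv2.resize(p[100:310,200:480,::-1],(800,600),interpolation=cv2.INTER_CUBIC); cv2.imwrite("pics/c2.png",a)
E
```

```text
(no output)
```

View pics/c2.png

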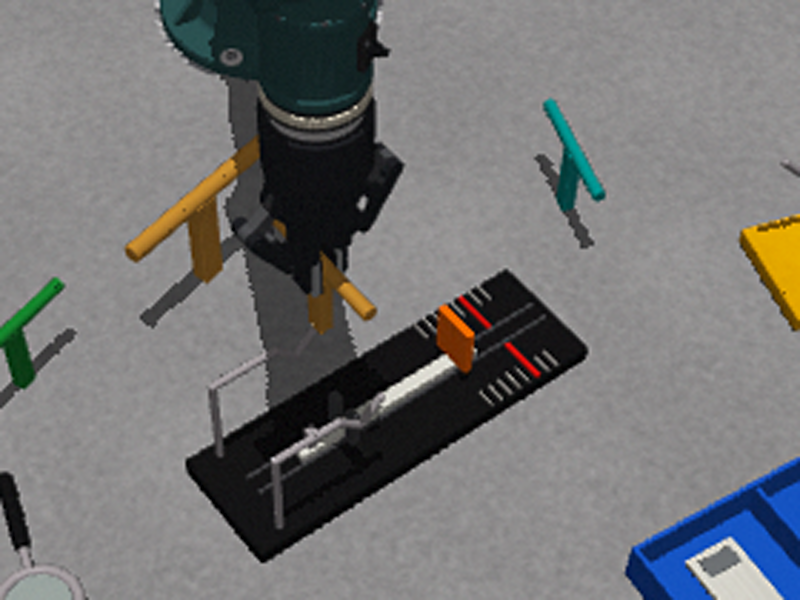

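The key is lifted upright and centred in the fingers; the shank tip shows at (320,328). Carrying it to the rack.

Call:
step_arm(plan=[{"slide": [0, 0.05, -0.2], "turn": 0}, {"slide": [0, 0.1, -0.5], "turn": 0}, {"slide": [0, 0.17, -0.8], "turn": 0}])

```text
time_s: 5.2
tool_pos: [519.3, -52.0, 213.6]
orientation: [-99.8, 89.9, -178.5]
contact_force: [0.6, 0.1, -1.4]
finger_gap: 10.7
```

Call:
step_arm(plan=[{"slide": [0, 0.1, -0.35], "turn": 0}, {"slide": [0, 0.15, -0.7], "turn": 0}, {"slide": [0, 0.2, -1], "turn": 0}])

```text
time_s: 5.58
tool_pos: [519.1, 102.1, 213.5]
orientation: [-94.2, 89.9, -172.7]
contact_force: [0.4, -0.2, -2.3]
finger_gap: 10.9
```

Call:
step_arm(plan=[{"slide": [0, 0.1, -0.3], "turn": 0}, {"slide": [0, 0.15, -0.6], "turn": 0}, {"slide": [0, 0.2, -0.85], "turn": 0}, {"slide": [0, 0.2, -1], "turn": 0}])

```text
time_s: 6.08
tool_pos: [519.1, 255.7, 213.4]
orientation: [-105.3, 89.9, 176.3]
contact_force: [-0.2, -0.5, -0.9]
finger_gap: 10.7
```

Call:
step_arm(plan=[{"slide": [0, 0.05, -0.1], "turn": 0.1}, {"slide": [0, 0.1, -0.2], "turn": 0.19}, {"slide": [0, 0.1, -0.2], "turn": 0.21}, {"slide": [0, 0.1, -0.2], "turn": 0.21}])

```text
time_s: 6.58
tool_pos: [528.0, 284.2, 213.8]
orientation: [-37.1, 89.8, -133.7]
contact_force: [-0.3, -0.5, -1.6]
finger_gap: 11.2
```

```bash
cat > k.py <<'E'
from h import *
import sys
o=np.zeros((600,800,3),np.uint8)
ps={}
for n,(x0,y0,x1,y1) in {"scene":(420,100,560,240),"top":(50,160,210,300)}.items():
    p,d=optics.camera(n); b=p[:,:,::-1].copy(); ps[n]=b; 
    hsv=cv2.cvtColor(b,cv2.COLOR_BGR2HSV); P=cloud(n,d)
    m=(hsv[...,0]>8)&(hsv[...,0]<21)&(hsv[...,1]>120)&(hsv[...,2]>60); m[:y0]=0;m[y1:]=0;m[:,:x0]=0;m[:,x1:]=0
    m&=P[...,2]>float(sys.argv[2]); ys,xs=np.nonzero(m); 
    if len(xs):
        Q=P[m]; print(n,len(xs),"z",np.percentile(Q[:,2],[2,50,98]).round(1)); h=Q[Q[:,2]>np.percentile(Q[:,2],98)-14]
        e=h[:,0]; print(" bar ends", h[e<e.min()+4].mean(0).round(1),h[e>e.max()-4].mean(0).round(1))
    c=cv2.resize(b[y0:y1,x0:x1],(400,400),interpolation=cv2.INTER_CUBIC); o[:400,(0 if n=="scene" else 400):][:, :400]=c
cv2.imwrite(sys.argv[1],o[:400]); print(readout.observe()["tool_pos"])
E
python3 k.py pics/c3.png 125
```

```text
scene 246 z [167.2 224.4 245.1]
 bar ends [489.8 286.6 241.5] [1198.  -470.6 1113.5]
top 319 z [173.7 242.9 298. ]
 bar ends [511.8 220.9 306.9] [532.5 228.  314.2]
[528.40447167 283.98144982 214.28670916]
```

View pics/c3.png

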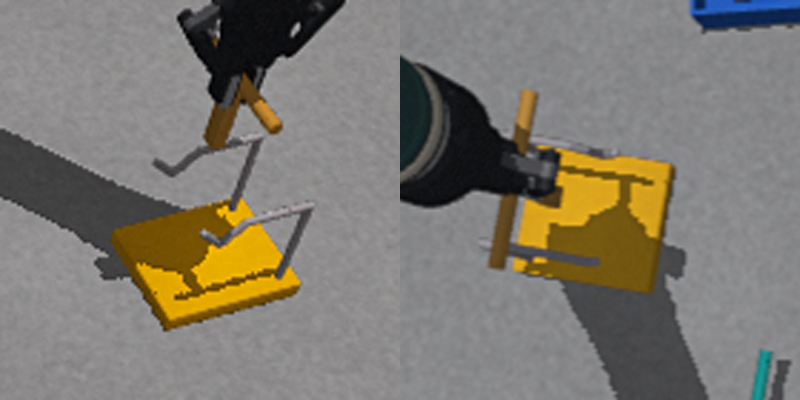

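```bash
python3 - <<'E'
from h import *
a=ray("top",101.2,192.3,238);b=ray("top",89,253.6,238);print(a,b,(a+b)/2,a-b,np.hypot(*(a-b)[:2]))
# predicted pixel for expected key ends at z 237
for s in(-60,60): print(proj("top",[528.4-s*.993,284+s*.12,237]))
E
```

```text
[585.31248042 277.67207905 238.        ] [467.81547013 289.21548431 238.        ] [526.56397527 283.44378168 238.        ] [117.49701029 -11.54340526   0.        ] 118.06268517663274
[102.03588472 191.074474  ]
[ 88.23929417 253.09512908]
```

Call:
step_arm(plan=[{"slide": [0.15, 0.02, 0], "turn": 0}, {"slide": [0.3, 0.02, 0], "turn": 0}, {"slide": [0.45, 0.02, 0], "turn": 0}, {"slide": [0.6, 0.02, 0], "turn": 0}, {"slide": [0.7, 0.02, 0], "turn": 0}])

```text
time_s: 7.3
tool_pos: [531.4, 283.9, 108.8]
orientation: [-45.5, 89.9, -142.2]
contact_force: [0.7, 0.2, -1.4]
finger_gap: 10.8
```

Call:
step_arm(plan=[{"slide": [0.05, 0, 0], "turn": 0}, {"slide": [0.1, 0, 0], "turn": 0}, {"slide": [0.15, 0, 0], "turn": 0}, {"slide": [0.17, 0, 0], "turn": 0}, {"slide": [0.17, 0, 0], "turn": 0}])

```text
time_s: 7.92
tool_pos: [531.7, 285.1, 84.2]
orientation: [-45.2, 90.0, -141.8]
contact_force: [-0.0, -0.5, -1.5]
finger_gap: 10.6
```

```bash
python3 k.py pics/c4.png 80
```

```text
scene 131 z [  82.4  111.2 1113.5]
 bar ends [1198.  -470.6 1113.5] [1198.  -470.6 1113.5]
top 238 z [105.9 113.4 219.7]
 bar ends [ 385.2 -130.5 1092.9] [542.1 248.4 218.6]
[531.89183205 285.20701273  84.54831283]
```

View pics/c4.png

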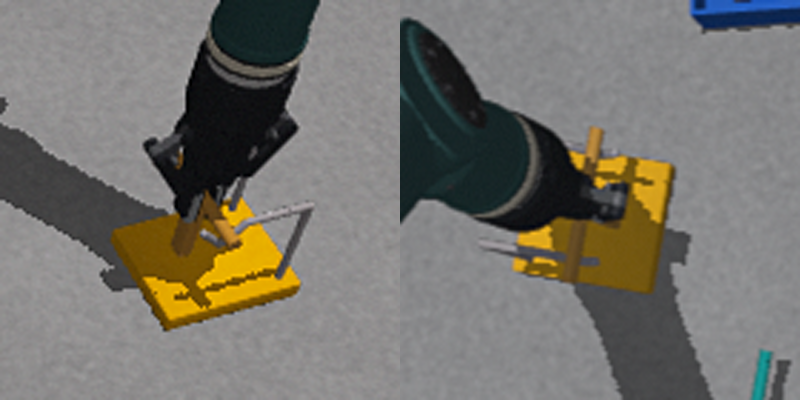

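The crossbar is over both V bottoms, with ends at (228,240) in the scene half and (597,132)/(570,278) in the top half. Lowering the last few millimetres.

Call:
step_arm(plan=[{"slide": [0.01, 0, 0], "turn": 0}, {"slide": [0.02, 0, 0], "turn": 0}, {"slide": [0.03, 0, 0], "turn": 0}, {"slide": [0.03, 0, 0], "turn": 0}])

```text
time_s: 8.52
tool_pos: [531.7, 285.2, 80.2]
orientation: [166.5, 90.0, 69.8]
contact_force: [-0.4, -0.7, 1.7]
finger_gap: 10.6
```

Call:
step_arm(plan=[{"slide": [0, 0, 0], "turn": 0}, {"slide": [0, 0, 0], "turn": 0}, {"slide": [0, 0, 0], "turn": 0}, {"slide": [0, 0, 0], "turn": 0}, {"slide": [0, 0, 0], "turn": 0}], claw=0)

```text
time_s: 9.15
tool_pos: [531.7, 285.1, 79.7]
orientation: [-63.3, 90.0, -160.0]
contact_force: [0.6, 0.2, 0.9]
finger_gap: 42.7
```

Call:
step_arm(plan=[{"slide": [-0.1, 0, 0], "turn": 0}, {"slide": [-0.3, 0, 0], "turn": 0}, {"slide": [-0.5, 0, 0], "turn": 0}, {"slide": [-0.7, 0, 0], "turn": 0}, {"slide": [-0.9, 0, 0], "turn": 0}])

```text
time_s: 9.78
tool_pos: [531.7, 285.1, 216.9]
orientation: [128.1, 89.9, 31.5]
contact_force: [0.0, 0.5, -0.2]
finger_gap: 42.4
```

Call:
step_arm(plan=[{"slide": [0, 0, 0.3], "turn": -0.1}, {"slide": [0, 0, 0.6], "turn": -0.2}, {"slide": [0, 0, 0.9], "turn": -0.21}])

```text
time_s: 10.15
tool_pos: [516.1, 149.7, 216.0]
orientation: [94.2, 89.9, 15.7]
contact_force: [0.4, -0.5, -0.8]
finger_gap: 42.6
```

```bash
python3 k.py pics/c5.png 80
```

```text
scene 263 z [ 82.9 106.6 112.1]
 bar ends [472.6 290.  106. ] [1198.  -470.6 1113.5]
top 70 z [104.  109.9 618.9]
 bar ends [428.8  71.4 618.7] [441.1  75.2 607.1]
[515.171908   144.09857875 215.5448503 ]
```

View pics/c5.png

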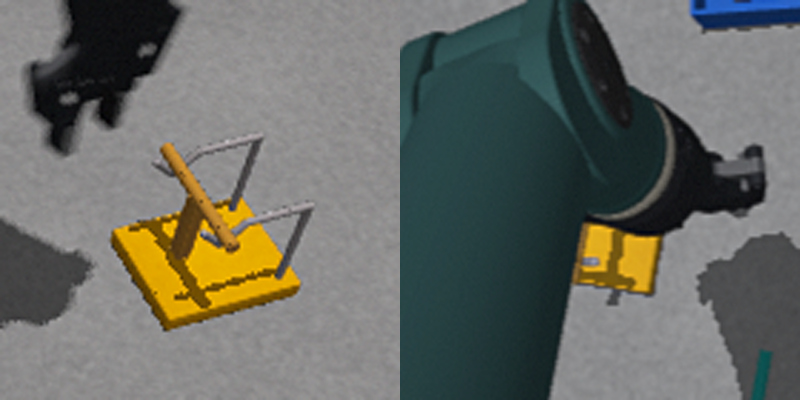

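The key hangs in both V's, with the bar from (168,150) to (232,245). Next I'll shut the fingers and go to the +x side of the tab.

Call:
step_arm(plan=[{"slide": [0, -0.05, 0.3], "turn": 0}, {"slide": [0, -0.1, 0.6], "turn": 0}, {"slide": [0, -0.2, 0.75], "turn": 0}, {"slide": [0, -0.2, 0.75], "turn": 0}], claw=-1)

```text
time_s: 10.75
tool_pos: [508.3, 32.7, 215.5]
orientation: [-2.5, 90.0, -81.4]
contact_force: [-0.1, 0.0, -0.4]
finger_gap: 0.4
```

Call:
step_arm(plan=[{"slide": [0, -0.05, 0.3], "turn": 0}, {"slide": [0, -0.1, 0.6], "turn": 0}, {"slide": [0, -0.19, 0.75], "turn": 0}, {"slide": [0, -0.19, 0.75], "turn": 0}, {"slide": [0, -0.19, 0.75], "turn": 0}])

```text
time_s: 11.38
tool_pos: [504.2, -78.8, 215.2]
orientation: [118.6, 89.9, 40.2]
contact_force: [0.9, -0.6, -0.7]
finger_gap: 0.0
```

Call:
step_arm(plan=[{"slide": [0.2, 0, 0.03], "turn": 0}, {"slide": [0.45, 0, 0.03], "turn": 0}, {"slide": [0.7, 0, 0.03], "turn": 0}, {"slide": [0.9, 0, 0.03], "turn": 0}, {"slide": [1.0, 0, 0.03], "turn": 0}])

```text
time_s: 12.0
tool_pos: [504.2, -83.1, 63.4]
orientation: [-146.9, 89.9, 134.7]
contact_force: [0.1, -0.4, 0.5]
finger_gap: -0.1
```

Call:
step_arm(plan=[{"slide": [0.05, 0, 0], "turn": 0}, {"slide": [0.1, 0, 0], "turn": 0}, {"slide": [0.12, 0, 0], "turn": 0}, {"slide": [0.12, 0, 0], "turn": 0}])

```text
time_s: 12.5
tool_pos: [504.2, -85.6, 47.1]
orientation: [70.0, 90.0, -8.6]
contact_force: [-0.7, 0.1, 0.2]
finger_gap: -0.2
```

```bash
cat > t.py <<'E'
from h import *
import sys
O=np.array([523.1,-175.5]);X=np.array([.198,-.980]);Y=np.array([.980,.198])
for n in("scene","top"):
    p,d=optics.camera(n); b=p[:,:,::-1].copy(); hsv=cv2.cvtColor(b,cv2.COLOR_BGR2HSV); P=cloud(n,d)
    G=np.stack([(P[...,:2]-O)@X,(P[...,:2]-O)@Y,P[...,2]],-1)
    m=(hsv[...,0]<15)&(hsv[...,0]>4)&(hsv[...,1]>170)&(hsv[...,2]>80)&(abs(G[...,1])<40)&(G[...,2]>25)&(G[...,0]<-100)&(G[...,0]>-260)
    ys,xs=np.nonzero(m)
    if len(xs)<5: print(n,"tab hidden");continue
    t=m&(G[...,2]>68); print(n,m.sum(),"tab x pct",np.percentile(G[m][:,0],[5,50,95]).round(1),"top px",np.argwhere(t).mean(0).round(1) if t.any() else None, "x",np.median(G[t][:,0]).round(1) if t.any() else None)
    if n=="scene" and len(sys.argv)>1: cv2.imwrite(sys.argv[1],cv2.resize(b[150:310,240:440],(800,600),interpolation=cv2.INTER_CUBIC))
s=readout.observe(); q=s["tool_pos"]; print("TCP gauge",((q[:2]-O)@X).round(1),((q[:2]-O)@Y).round(1),q[2].round(1),"F along x",(s["contact_force"][:2]@X).round(2),s["time_s"])
E
python3 t.py pics/c6.png
```

```text
scene 151 tab x pct [-130.9 -126.  -124.1] top px [215.8 361.9] x -127.8
top tab hidden
TCP gauge -91.7 -0.6 47.2 F along x 0.72 12.6
```

View pics/c6.png

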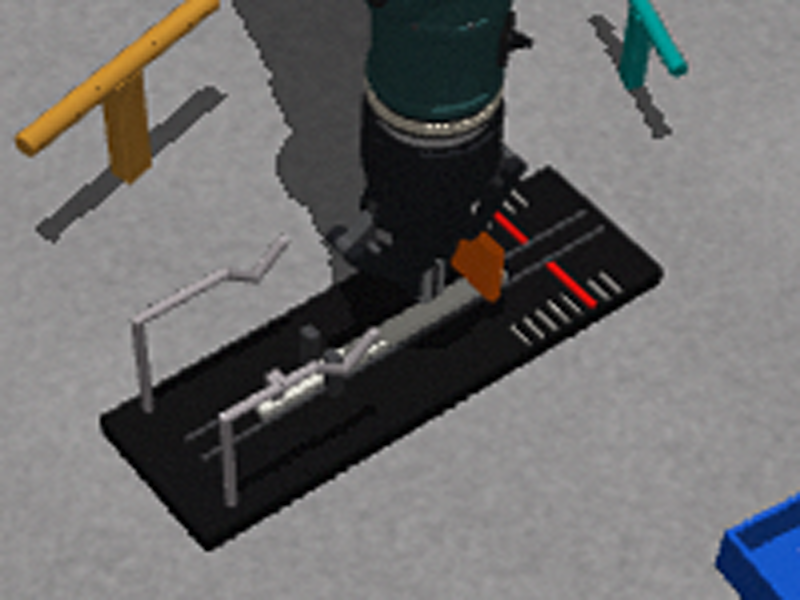

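The shut fingertips at (432,285) face the tab at (480,265). Pushing gently.

Call:
step_arm(plan=[{"slide": [0, 0, -0.05], "turn": 0}, {"slide": [0, 0, -0.1], "turn": 0}, {"slide": [0, 0, -0.15], "turn": 0}, {"slide": [0, 0, -0.2], "turn": 0}, {"slide": [0, 0, -0.2], "turn": 0}])

```text
time_s: 13.22
tool_pos: [498.1, -55.8, 46.8]
orientation: [-12.6, 90.0, -91.2]
contact_force: [-0.0, -1.8, 0.8]
finger_gap: 0.0
```

```bash
python3 t.py
```

```text
scene 99 tab x pct [-141.1 -135.7 -133.4] top px [214.5 365.5] x -136.3
top tab hidden
TCP gauge -121.6 -0.8 46.9 F along x 1.3 13.325
```

Call:
step_arm(plan=[{"slide": [0, 0, -0.06], "turn": 0}, {"slide": [0, 0, -0.12], "turn": 0}, {"slide": [0, 0, -0.18], "turn": 0}, {"slide": [0, 0, -0.22], "turn": 0}, {"slide": [0, 0, -0.25], "turn": 0}])

```text
time_s: 13.95
tool_pos: [490.7, -19.2, 46.8]
orientation: [12.7, 90.0, -65.9]
contact_force: [1.2, -4.6, 1.9]
finger_gap: -0.1
```

```bash
python3 t.py pics/c7.png
```

```text
scene 98 tab x pct [-177.1 -172.8 -170.3] top px [207.2 377.7] x -174.0
top tab hidden
TCP gauge -159.9 -0.8 46.8 F along x 4.73 14.05
```

View pics/c7.png

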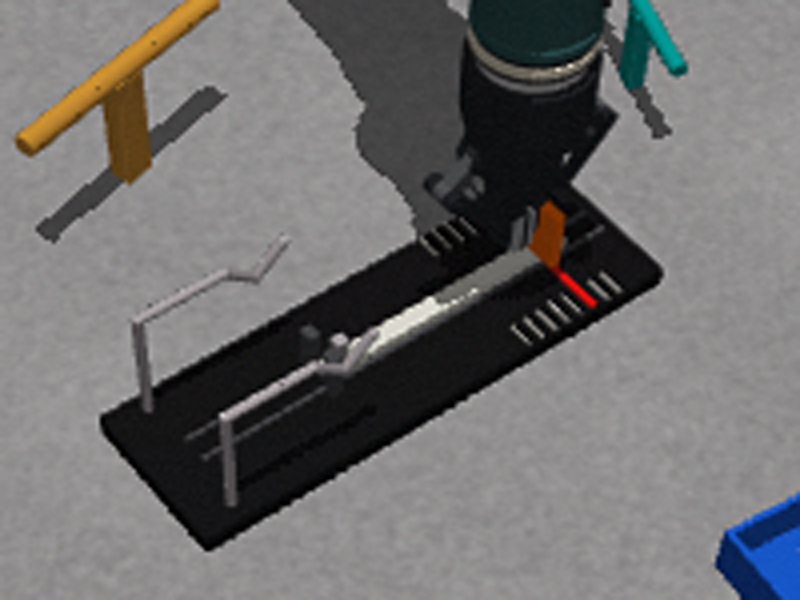

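The tab stands at the red line (558,268), travel about 47–48 mm and force 4.7 N. I'll add 2–3 mm, then hold.

Call:
step_arm(plan=[{"slide": [0, 0, -0.01], "turn": 0}, {"slide": [0, 0, -0.02], "turn": 0}, {"slide": [0, 0, -0.02], "turn": 0}, {"slide": [0, 0, -0.02], "turn": 0}, {"slide": [0, 0, -0.02], "turn": 0}])

```text
time_s: 14.68
tool_pos: [490.2, -16.6, 46.8]
orientation: [38.0, 90.0, -40.6]
contact_force: [0.8, -4.7, 1.7]
finger_gap: -0.1
```

Call:
step_arm(plan=[{"slide": [0, 0, 0], "turn": 0}, {"slide": [0, 0, 0], "turn": 0}, {"slide": [0, 0, 0], "turn": 0}, {"slide": [0, 0, 0], "turn": 0}, {"slide": [0, 0, 0], "turn": 0}])

```text
time_s: 15.3
tool_pos: [490.1, -16.6, 46.8]
orientation: [-0.3, 90.0, -78.9]
contact_force: [0.2, -4.3, 2.4]
finger_gap: -0.1
```

```bash
python3 t.py
```

```text
scene 99 tab x pct [-180.3 -175.4 -173. ] top px [206.6 378.7] x -176.4
top tab hidden
TCP gauge -162.3 -0.8 46.8 F along x 4.84 15.4
```

Call:
step_arm(plan=[{"slide": [0, 0, 0], "turn": 0}, {"slide": [0, 0, 0], "turn": 0}, {"slide": [0, 0, 0], "turn": 0}, {"slide": [0, 0, 0], "turn": 0}, {"slide": [0, 0, 0], "turn": 0}])

```text
time_s: 16.02
tool_pos: [490.2, -16.6, 46.8]
orientation: [21.8, 90.0, -56.8]
contact_force: [0.8, -4.9, 1.9]
finger_gap: -0.1
```

The tab was held at about 49.5 mm for over a second. Easing it back slowly.

Call:
step_arm(plan=[{"slide": [0, 0, 0.03], "turn": 0}, {"slide": [0, 0, 0.06], "turn": 0}, {"slide": [0, 0, 0.1], "turn": 0}, {"slide": [0, 0, 0.14], "turn": 0}, {"slide": [0, 0, 0.18], "turn": 0}])

```text
time_s: 16.65
tool_pos: [495.5, -43.1, 46.8]
orientation: [-175.6, 90.0, 105.8]
contact_force: [0.3, -2.9, 2.6]
finger_gap: -0.2
```

Call:
step_arm(plan=[{"slide": [0, 0, 0.04], "turn": 0}, {"slide": [0, 0, 0.08], "turn": 0}, {"slide": [0, 0, 0.11], "turn": 0}, {"slide": [0, 0, 0.13], "turn": 0}, {"slide": [0, 0, 0.15], "turn": 0}])

```text
time_s: 17.27
tool_pos: [499.9, -64.7, 46.7]
orientation: [-163.4, 90.0, 118.0]
contact_force: [0.3, -0.5, 0.8]
finger_gap: 0.1
```

Call:
step_arm(plan=[{"slide": [0, 0, 0.03], "turn": 0}, {"slide": [0, 0, 0.06], "turn": 0}, {"slide": [0, 0, 0.09], "turn": 0}, {"slide": [0, 0, 0.12], "turn": 0}, {"slide": [0, 0, 0.15], "turn": 0}])

```text
time_s: 17.9
tool_pos: [504.3, -87.3, 46.8]
orientation: [-102.4, 90.0, 179.0]
contact_force: [0.4, 0.3, 1.0]
finger_gap: 0.0
```

```bash
python3 t.py
```

```text
scene 151 tab x pct [-131.1 -126.1 -123.9] top px [215.6 361.8] x -127.5
top tab hidden
TCP gauge -89.7 -0.9 46.8 F along x 0.51 18.0
```

Tab is home: face at -126.1, against -126.0 at the start. Lifting away and making the final check.

Call:
step_arm(plan=[{"slide": [-0.2, 0, 0], "turn": 0}, {"slide": [-0.5, 0, 0], "turn": 0}, {"slide": [-0.8, 0, 0], "turn": 0}, {"slide": [-1, 0, 0], "turn": 0}, {"slide": [-1, 0, 0], "turn": 0}])

```text
time_s: 18.62
tool_pos: [506.0, -87.1, 199.2]
orientation: [73.5, 89.7, -5.1]
contact_force: [-0.4, -0.2, -0.4]
finger_gap: -0.1
```

Call:
step_arm(plan=[{"slide": [-0.2, 0, 0.3], "turn": 0}, {"slide": [-0.2, 0, 0.6], "turn": 0}, {"slide": [-0.2, 0, 0.9], "turn": 0}, {"slide": [-0.2, 0, 1], "turn": 0}, {"slide": [-0.2, 0, 1], "turn": 0}])

```text
time_s: 19.25
tool_pos: [533.2, -234.3, 225.5]
orientation: [-123.6, 89.9, 157.7]
contact_force: [0.3, 0.6, -1.3]
finger_gap: -0.1
```

```bash
python3 t.py; python3 - <<'E'
from h import *
p,d=optics.camera("top"); b=p[:,:,::-1].copy(); hsv=cv2.cvtColor(b,cv2.COLOR_BGR2HSV); P=cloud("top",d); z=P[...,2]
m=(hsv[...,0]>8)&(hsv[...,0]<21)&(hsv[...,1]>120)&(z>100)&(z<118); m[:,180:]=0; m[300:]=0
ys,xs=np.nonzero(m); w=np.array([ray("top",u,v,105)[:2] for u,v in zip(xs,ys)],np.float32); r=cv2.minAreaRect(w); print(r,np.median(z[m]))
X=np.array([.120,.993]);Y=np.array([-.993,.120]);q=np.array(r[0])-[530.9,283.3]; print("key in rack",q@X,q@Y)
s,_=optics.camera("scene"); o=np.hstack([cv2.resize(b,(400,300)),cv2.resize(s[:,:,::-1],(400,300))]); 
o=np.vstack([o,np.hstack([cv2.resize(b[190:280,70:190],(400,300)),cv2.resize(s[130:235,430:570,::-1],(400,300))])]); cv2.imwrite("pics/f.png",o)
E
```

```text
scene 195 tab x pct [-131.4 -126.1 -123.9] top px [213.2 359.5] x -126.9
top 71 tab x pct [-133.3 -129.5 -126.1] top px [252.5 277.6] x -129.9
TCP gauge 57.3 -1.0 225.9 F along x 1.08 19.35
((530.816162109375, 289.340576171875), (115.9505844116211, 49.5962028503418), 5.182910919189453) 108.93284317576052
key in rack 5.9882315917968665 0.808120166015601
```

View pics/f.png

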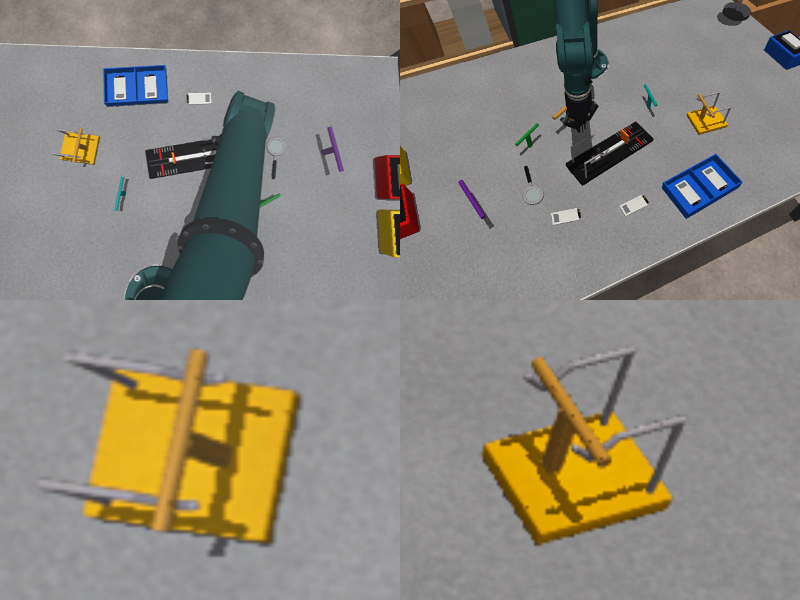

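```bash
python3 - <<'E'
from h import *
q=ray("top",124.15,231.85,103)[:2]-[530.9,283.3]; x,y=q@[.120,.993],q@[-.993,.120]; print(x,y)
s=readout.observe(); print(np.abs(s["qvel"]).max(),s["contact_force"])
if abs(x)<7 and abs(y)<15: print(job.close_job())
E
```

```text
1.1706180782290978 0.717231791162044
0.2530271627102105 [ 0.05796267 -0.29327866 -0.04972194]
the job is handed in; nothing more can be done
None
```

The smaller brass T-key now hangs on the yellow rack and the gauge's slide is back home. I handed the job in at about 19.4 s of the 69 s allowed; it gave no verdict.

**What I did:**
- **Key:** I lifted it straight up off the gauge's hooks, hung it on the rack's hooks and let go.
- **Slide:** With the fingers shut, I pushed the orange tab to about 49–50 mm and held it there for about 1.3 s at roughly 5 N. I then eased it back at about 50 mm/s or less.

**Last checks:**
- **Key position:** by casting rays from the bar ends it sits about 1 mm from the V bottoms in x and 1 mm from the middle in y. Its top is at about 109 mm, so the axis is at about 103 mm as it should be, and the pictures show the shank hanging upright.
- **Slide:** the tab's face reads -126.1 mm, against -126.0 mm at the start.
- **Robot:** it was clear of everything, with no meaningful contact force.
- **Cells, lens and tray:** the arm never came near them. They look unmoved in the final pictures, though the arm hides one loose cell in the top view, and I did not measure them.

**One disagreement:** an automatic fit of the key's outline gave a 6 mm offset in x. Its mask was 50 mm wide for a 12 mm bar, so it had picked up stray pixels. I used the bar-end measurement instead; 6 mm would still be within the 9 mm limit.

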